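# Fetch the throat gauge from its slide-lid case and set it under the drill jig's bridge

## Task

I am about to tighten the bridge of the drill jig and need the throat gauge under it. Take the sliding lid off the wooden gauge case (raise its pull end over the stop lip, draw it out of the grooves) and lay it flat on the bench, pull upwards; then take out the gauge and slide its blade into the jig's throat under the bridge until the handle's shoulder meets the bridge, and leave it lying there. Do not disturb the caliper or the angle bracket.

Things in the scene. Friction and masses are not known exactly. Their poses are not given: they have to be found in the camera images.
- case: Wooden gauge case, 172 (x) x 114 (y) mm, 56.5 mm high, fixed to the bench. Origin: centre of its underside; x along its length, z up. The lid comes out at the mouth, the -x end. The lid rests on ledges at z = 40 mm, between low guides at |y| > 50 mm that end at z = 47 mm, flush with the lid or nearly so.
- case_lip (a point): Middle of the top of the stop lip across the case's mouth end, at case x = -83, z = 45 mm; the lip is 6 mm thick and 5 mm higher than the shut lid's underside, so the lid slides only once its mouth end is raised over it: raise the pull about 6 mm (at least 4, at most 8) while the lid's rear end stays down in the grooves. Axes as the case's.
- case_groove (a point): Front end of the grooves, mid-way between them, at case x = 14, z = 50.5 mm. The grooves cover the lid's long edges only from here to the rear end (x 14 to 86 mm): roofs at |y| 40 to 57 mm, undersides at z = 50.5 mm, 4.5 mm of play above the lid. A lid drawn 70 mm towards -x is out of them and can be lifted off. Axes as the case's.
- case_floor (a point): Middle of the case's inner floor, at case z = 8 mm. The cavity is x -76 to 78 mm, |y| < 43 mm. Two blocks 8 mm high flank the gauge's blade at |y| 18 to 26 mm, x 25 to 71 mm: lift the gauge straight up. Axes as the case's.
- lid: Flat wooden sliding lid, 154 x 96 x 6 mm, about 0.12 kg, loose. Origin: centre of its underside; x along its length (as the case's when shut, -x end at the mouth), z out of its upper face. The bench's front part to the right of the case is kept free for it (world x 0.36 to 0.47 m, y -0.21 to -0.40 m).
- lid_pull (a point): Centre of the lid's pull, a batten on the lid's upper face, 45 mm from the lid's centre towards its -x end: 16 mm along x, 40 mm along y, 20 mm high (6 to 26 mm above the lid's underside). This point is 16 mm above the lid's underside. Axes as the lid's.
- gauge: Throat gauge, 130 mm, about 0.15 kg, loose; at the start flat on the floor of the shut case, handle at the mouth end. Origin: middle of its length on the underside; x to the blade's tip, z up. Black handle x -65 to 7 mm, 30 wide, 16 thick; steel blade x 7 to 65 mm, 24 wide, 6 thick, round-nosed. One flat underside; the step at x = 7 mm is the shoulder.
- jig: Plate drill jig, 160 (x) x 110 (y) mm, 44 mm high, fixed to the bench. Origin: centre of its underside; x along its length, z up. Base plate with its top at z = 14 mm; aluminium bridge across it from x = 10 to 54 mm, up to z = 38 mm, with a drill bush and four screws. In front of the bridge lie 90 mm of bare plate (x -80 to 10 mm).
- jig_throat (a point): Middle of the throat's entry, on the plate's top in the plane of the bridge's front (jig x = 10, z = 14 mm). The throat runs along x under the bridge: 8 mm high, 30 mm wide, open at both ends, entry edges rounded 4 mm. The blade enters towards +x; fully in, the gauge's origin is at jig x = 3, y = 0, z = 14 mm, x axes parallel. Axes as the jig's.
- caliper: Steel caliper, 215 mm long, lying loose on the bench to the right; a bystander. Origin: centre of its underside.
- angle_bracket: Die-cast corner bracket, 42 mm, standing loose at the back on the right; a bystander. Origin: centre of its underside.

How it is judged:
By the outcome, as a careful person would: the job done as asked, in the order asked, and still so for the second after the job is handed in, with the robot touching nothing.
It also fails if it takes over 58 s, if anything falls off the work surface, if the arm or the gripper's body presses on something with over 40 N, if the wrist force passes 120 N, or if a joint passes its speed limit or range.

## Robot

A 7-joint arm with a two-finger parallel gripper is mounted at the origin on a cart in front of the work surface, level with it; the furniture and walls round the work are solid. World frame = base frame: x ahead of the robot, y to its left, z up, the work surface at z = 0. Lengths are in mm, angles in rad, forces in N, time in s.
With the tool pointing down it reaches from about 400 to 875 mm from the base axis. Payload 19.3 kg.
Tool frame: the origin (TCP) lies at the very end of the fingers, on their centre line; the grasp point (between the pads) lies 19 mm behind it (grip_point_offset is the z of the grasp point in the tool frame, in mm); z points along the fingers, y is the line along which they close (so a half turn about z gives the same grasp; the last joint's range is limited). The gripper opens to 85 mm and grips with 20 to 120 N. Pads are 22 mm wide; open, the fingers measure 114 mm over their backs; the gripper's body (76 mm by 85 mm) begins 54 mm behind the grasp point. The pads swing forward as they close: fully open they stand 13 mm farther back than shut.
Start: joints at [-1.252, 0.521, -0.036, 1.599, 0.021, 1.021, -0.113], TCP at [236.941, 578.337, 231.291] pointing down, gripper open.
Joint ranges: [-2.91, 2.91], [-0.3, 2.13], [-1.5, 1.42], [0.17, 2.43], [-1.26, 4.41], [0.16, 1.93], [-2.52, 2.52]. Speed limits (rad/s): [1.89, 1.89, 2.39, 2.39, 3.01, 3.01, 3.01].

## Interface

Orientations are given as a 3x3 rotation matrix whose columns are the frame's x, y, z axes.
In Python, from workcell import movep, movel, goto_joints, open_gripper, clamp, wait, inverse_kinematics, read_state, camera, PlanningError, finish_job, grip_point_offset gives the robot as it stands. Calls block until the motion is done:
- movep(position, orientation): joint-space move of the TCP to a pose.
- movel(position, frame=None, max_speed=150, guard=None): straight line of the TCP; frame=None keeps the orientation; max_speed is the mean speed in mm/s. With guard (N) it stops when the force on the tool has changed by that much, and returns True; else False.
- goto_joints(angles): joint-space move.
- open_gripper() and clamp(): open the fingers fully, or close them until they stop; the grip force is fixed at half the most.
- wait(seconds).
- inverse_kinematics(position, orientation): joint angles nearest the present ones, or None.
- read_state(): the state.
- camera(name): name is "scene" or "top"; returns a dict with "image" (384x512x3 uint8, blue, green, red), "range_z" (384x512 float32, mm along the optical axis (not along the pixel's ray), 0 where there is no reading), "fx", "fy", "cx", "cy" (pixels), "cam_to_world" (4x4, takes a point from camera to world coordinates). Camera axes: x right, y up, looking along -z (the intrinsics and any distortion apply to the point x, -y, -z); pixel columns grow to the right and rows downward; lengths in mm; the calibration is good to about 2 mm. A picture is of the moment at which its call begins.
A pose or a line that the arm cannot do raises PlanningError and nothing moves.
- finish_job(): hands the job in; it is judged then, once.
The state is a dict: "time": time; "qpos": joint angles; "qvel": joint speeds; "joint_efforts": joint torques, N m; "eef_pos": TCP position; "tool_rot": TCP orientation; "ft_force": force on the tool from outside, world axes, zero at the start; "torque": the same for the moment, N m; "finger_gap": finger opening in mm; "gripper_force": force on a finger pad.
Only numpy, scipy, OpenCV 4.12 (cv2) and the standard library are available. Lean on these libraries where they do the work, as an engineer would, in place of code of your own. Each camera call takes 0.05 s, during which the arm holds its last target. There are 200 camera calls.

## Working session

There is one attempt and no reset: what is moved stays moved. The work goes in short steps, each a Python script; the robot and the scene stay as the last script left them, time stands still between calls to the robot, and variables do not carry over. Pictures are saved under pics/ and viewed, at most 10 in all, crops included, and the job is handed in when it is done.

```bash
ls; mkdir -p pics
python3 - <<'E'
from workcell import *
import cv2,numpy as np
for n in("scene","top"):
    c=camera(n); cv2.imwrite(f"pics/{n}0.png",c["image"]); np.savez(f"{n}0.npz",**c)
    print(n,c["fx"],c["cx"],c["cy"],np.round(c["cam_to_world"],3).tolist(),[k for k in c], (c["range_z"]>0).mean())
s=read_state();print(s["time"],s["finger_gap"],grip_point_offset)
E
```

```text
pics
scene 349.6948235011545 260.7393688838838 194.14184123112022 [[-0.738, 0.394, -0.548, 108.976], [-0.674, -0.443, 0.59, 516.613], [-0.01, 0.805, 0.593, 570.411], [0.0, 0.0, 0.0, 1.0]] ['image', 'range_z', 'fx', 'fy', 'cx', 'cy', 'cam_to_world'] 0.996063232421875
top 401.28403223073735 258.42391022410357 196.67375897263457 [[0.022, 0.988, -0.152, 438.437], [-1.0, 0.021, -0.01, -2.291], [-0.007, 0.152, 0.988, 1046.043], [0.0, 0.0, 0.0, 1.0]] ['image', 'range_z', 'fx', 'fy', 'cx', 'cy', 'cam_to_world'] 0.996002197265625
0.1 85.32022432570982 -18.700000000000003
```

View pics/scene0.png

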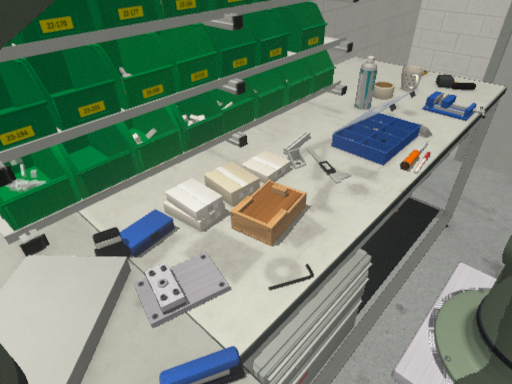

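View pics/top0.png

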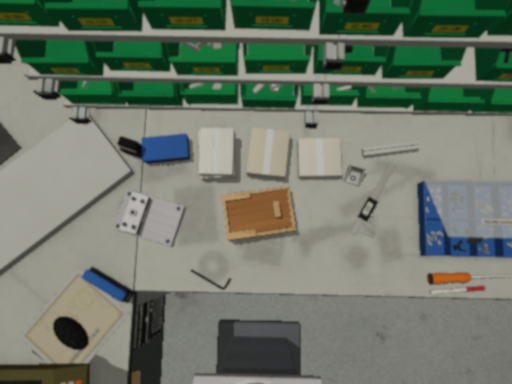

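The scene view shows the case (≈270,210), with the jig (≈180,290) nearer the camera. In the top view the case is at ≈(260,213) with the pull at (278,208), so its mouth faces right (-y). The jig is at ≈(150,217) with the bridge at the left (+y) end, and the caliper and bracket are at ≈(370,205) and (354,175).

```bash
cat > h.py <<'E'
import numpy as np,cv2
def cloud(c):
    z=c["range_z"].astype(float); v,u=np.indices(z.shape)
    P=np.stack([(u-c["cx"])/c["fx"]*z,-(v-c["cy"])/c["fy"]*z,-z],-1)
    T=c["cam_to_world"]; return P@T[:3,:3].T+T[:3,3]
def rays(c,uv,h):
    uv=np.asarray(uv,float); T=c["cam_to_world"]
    d=np.stack([(uv[:,0]-c["cx"])/c["fx"],-(uv[:,1]-c["cy"])/c["fy"],-np.ones(len(uv))],-1)@T[:3,:3].T
    o=T[:3,3]; return o+d*((h-o[2])/d[:,2])[:,None]
def rect(P):
    (c,s,a)=cv2.minAreaRect(P[:,:2].astype(np.float32)); return np.round(c,1),np.round(s,1),round(a,1)
E
python3 - <<'E'
from h import *
for n in("scene","top"):
    c=dict(np.load(n+"0.npz")); P=cloud(c); img=c["image"]; hsv=cv2.cvtColor(img,cv2.COLOR_BGR2HSV)
    wood=(hsv[...,0]>5)&(hsv[...,0]<20)&(hsv[...,1]>100)
    X=P[...,0];Y=P[...,1];Z=P[...,2]
    reg=(X>350)&(X<580)&(Y<110)&(Y>-120)
    w=wood&reg&(Z>10); print(n,"case",rect(P[w]),w.sum())
    q=Z[w]; print(np.histogram(q,bins=np.arange(30,75,3)))
    m=w&(Z>60);print("pull",m.sum(),rect(P[m]) if m.sum()>3 else 0)
    m=w&(Z>52)&(Z<60);print("roof",m.sum(),rect(P[m]) if m.sum()>3 else 0)
    reg=(X>330)&(X<560)&(Y<380)&(Y>150)
    m=reg&(Z>8)&(Z<60);print("jig",m.sum(),rect(P[m]));print(np.histogram(Z[m],bins=np.arange(6,60,3)))
    m=reg&(Z>32)&(Z<60);print("bridge",m.sum(),rect(P[m]))
    m=(X>300)&(X<480)&(Y<110)&(Y>-420)&(abs(Z)<8);print("bench z",np.median(Z[m]))
c=dict(np.load("top0.npz"))["image"]
a=cv2.resize(c[160:270,90:300],None,fx=3.8,fy=3.8,interpolation=cv2.INTER_CUBIC)
cv2.imwrite("pics/crop0.png",a)
E
```

```text
scene case (array([544.7,   6.4]), array([100. , 174.6]), 9.5) 2341
(array([ 63,  70,  74,  66, 444, 697,  70,  78, 251,  26,  12,  57,  10,
         0]), array([30, 33, 36, 39, 42, 45, 48, 51, 54, 57, 60, 63, 66, 69, 72]))
pull 79 (array([560.1, -37.3]), array([39. , 17.1]), 10.6)
roof 330 (array([541.5,  24.3]), array([ 98.8, 137.8]), 9.4)
jig 3898 (array([444.9, 292.1]), array([175.8, 229.9]), 90.0)
(array([  52,  387, 1693,   86,   61,   71,   49,   38,   41,  107,  479,
        126,   85,   68,  292,  259,    4]), array([ 6,  9, 12, 15, 18, 21, 24, 27, 30, 33, 36, 39, 42, 45, 48, 51, 54,
       57]))
bridge 1430 (array([447. , 341.3]), array([ 60.2, 232.9]), 83.5)
bench z -0.6745144619963526
top case (array([509.2,   5.5]), array([176.5, 141.5]), 90.0) 2288
(array([  8,  10,  32, 123, 798, 818, 101,  57, 169,  34,  18,  62,  19,
         4]), array([30, 33, 36, 39, 42, 45, 48, 51, 54, 57, 60, 63, 66, 69, 72]))
pull 117 (array([507.7, -27.3]), array([ 24.2, 145.3]), 79.6)
roof 252 (array([540.4,  26.4]), array([ 95.8, 124.3]), 9.2)
jig 2254 (array([445.1, 268.9]), array([229.7, 222.1]), 0.0)
(array([ 33, 317, 847, 236,  23,  10,  12,  15,  13,  70, 235, 120,  51,
        39, 110, 101,  22]), array([ 6,  9, 12, 15, 18, 21, 24, 27, 30, 33, 36, 39, 42, 45, 48, 51, 54,
       57]))
bridge 754 (array([447.4, 341.6]), array([ 60. , 230.7]), 83.1)
bench z -1.1200201974841093
```

View pics/crop0.png

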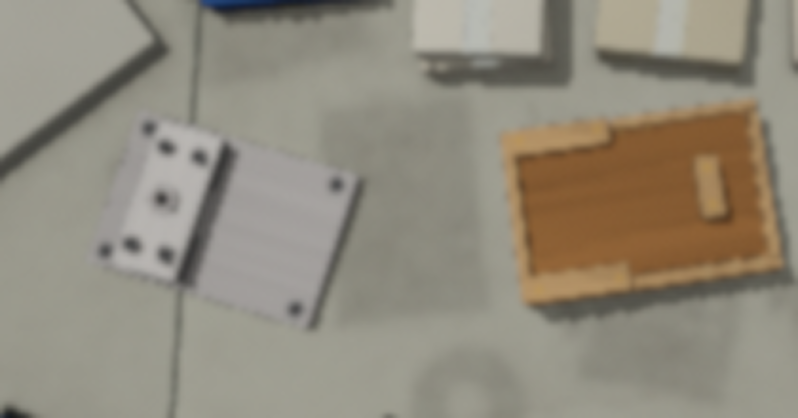

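The crop shows the case corners at about (502,132), (755,100), (783,265) and (527,303), with the pull at (710,187). The jig plate corners are at about (143,118), (360,180), (312,327) and (98,260), and the bridge front edge runs from (228,148) to (185,285).

The cavity is too narrow for the open fingers crosswise. I'll grip the gauge lengthwise by its 72 mm handle, set it down on the jig, then regrip across the handle to slide it in.

```bash
cat >> h.py <<'E'
def comp(m,uv):
    m=cv2.morphologyEx(m.astype(np.uint8),cv2.MORPH_OPEN,np.ones((2,2)))
    _,l=cv2.connectedComponents(m,connectivity=4); return (l==l[uv[1],uv[0]])&(l>0)
def seedpix(P,p):
    d=np.linalg.norm(P-np.array(p),axis=-1); return np.unravel_index(d.argmin(),d.shape)[::-1]
E
python3 - <<'E'
from h import *
for n in("scene","top"):
    c=dict(np.load(n+"0.npz")); P=cloud(c); X,Y,Z=P[...,0],P[...,1],P[...,2]
    hsv=cv2.cvtColor(c["image"],cv2.COLOR_BGR2HSV)
    j=comp((Z>8)&(Z<60)&(X>330)&(X<560)&(hsv[...,1]<60),seedpix(P,(440,240,14)))
    print(n,"jig",j.sum(),rect(P[j]))
    m=j&(Z<18);print(" plate",rect(P[m]),np.median(Z[m]))
    m=j&(Z>34)&(Z<41);print(" bridge",m.sum(),rect(P[m]),np.median(Z[m]))
    wood=(hsv[...,0]>3)&(hsv[...,0]<22)&(hsv[...,1]>90)
    w=comp(wood&(Z>3)&(X<620)&(X>440)&(abs(Y-5)<125),seedpix(P,(545,6,46)))
    print(" case",w.sum(),rect(P[w]),rect(P[w&(Z>42)]))
    p=comp(w&(Z>58),seedpix(P,(560,-37,66)));print(" pull",p.sum(),rect(P[p]),rect(P[p&(Z>63)]),np.median(Z[p]))
    m=w&(Z>43)&(Z<49); print(" lid z",np.median(Z[m]), hsv[m][:,2].mean())
    lid=comp(wood&(hsv[...,2]<hsv[m][:,2].mean()+15)&w&(Z<50)&(Z>42),seedpix(P,(545,6,46)));print(" lid",lid.sum(),rect(P[lid]))
E
```

```text
scene jig 0 (array([0., 0.]), array([0., 0.]), 0.0)
 plate (array([0., 0.]), array([0., 0.]), 0.0) nan
 bridge 0 (array([0., 0.]), array([0., 0.]), 0.0) nan
 case 2995 (array([395.4, 238.5]), array([169.7, 780.2]), 33.6) (array([390.4, 245.6]), array([167.6, 763.2]), 33.7)
 pull 88 (array([347.9, 236.7]), array([ 38. , 734.9]), 37.5) (array([329.7, 229.9]), array([ 37.4, 722.7]), 40.6) 63.49230218497979
 lid z 45.33017607734189 158.33767172812725
 lid 1101 (array([381.7, 243.8]), array([138.4, 759. ]), 34.7)
top jig 0 (array([0., 0.]), array([0., 0.]), 0.0)
 plate (array([0., 0.]), array([0., 0.]), 0.0) nan
 bridge 0 (array([0., 0.]), array([0., 0.]), 0.0) nan
 case 3040 (array([522.9,  -2. ]), array([166.7, 173.8]), 9.6) (array([522.4,   1. ]), array([166.7, 168. ]), 9.5)
 pull 104 (array([508. , -29.4]), array([ 25.3, 147.1]), 78.4) (array([506.2, -27. ]), array([ 21.3, 142.7]), 78.4) 64.55583673740381
 lid z 45.31368626964303 134.4034907597536
 lid 1929 (array([520.6,  -0.6]), array([162.6, 154.7]), 9.7)
  return _methods._mean(a, axis=axis, dtype=dtype,
  ret = ret.dtype.type(ret / rcount)
```

```bash
sed -i 's/^def comp(m,uv):/def comp(m,uv):\n    m0=m/; s/return (l==l\[uv\[1\],uv\[0\]\])&(l>0)/s=l[uv[1]-2:uv[1]+3,uv[0]-2:uv[0]+3].max(); return (l==s)\&(l>0)\&m0/' h.py
cat > meas.py <<'E'
from h import *
import sys
def run(tag):
  for n in("scene","top"):
    c=dict(np.load(n+tag+".npz")); P=cloud(c); X,Y,Z=P[...,0],P[...,1],P[...,2]
    hsv=cv2.cvtColor(c["image"],cv2.COLOR_BGR2HSV)
    sp=seedpix(P,(425,235,14)); print(n,sp,hsv[sp[1],sp[0]],P[sp[1],sp[0]].round())
    j=comp((Z>8)&(Z<48)&(X>330)&(X<560)&(c["range_z"]>0),sp)
    print(n,"jig",j.sum(),rect(P[j]))
    m=j&(Z<18);print(" plate",rect(P[m]),np.median(Z[m]))
    m=j&(Z>35)&(Z<41);print(" bridge",m.sum(),rect(P[m]),np.median(Z[m]))
    wood=(hsv[...,0]>3)&(hsv[...,0]<22)&(hsv[...,1]>90)&(c["range_z"]>0)
    w=comp(wood&(Z>3)&(Z<75)&(X<620)&(X>440)&(abs(Y-5)<125),seedpix(P,(545,6,46)))
    print(" case",w.sum(),rect(P[w]),rect(P[w&(Z>42)]))
    p=comp(w&(Z>58),seedpix(P,(560,-37,66)));print(" pull",p.sum(),rect(P[p]),rect(P[p&(Z>63)]),np.median(Z[p]))
    o=cv2.morphologyEx((w&(Z>53)&(Z<60)).astype(np.uint8),2,np.ones((2,2)))>0
    print(" roof",o.sum(),rect(P[o&w]),np.median(Z[o&w]))
run(sys.argv[1])
E
python3 meas.py 0
```

```text
scene (np.int64(239), np.int64(302)) [ 28  18 217] [429. 238.   1.]
scene jig 0 (array([0., 0.]), array([0., 0.]), 0.0)
 plate (array([0., 0.]), array([0., 0.]), 0.0) nan
 bridge 0 (array([0., 0.]), array([0., 0.]), 0.0) nan
 case 2880 (array([550. ,   8.6]), array([110.8, 171.8]), 9.7) (array([550.1,   9. ]), array([110.5, 171.3]), 9.5)
 pull 72 (array([558.6, -37. ]), array([36.1, 16.1]), 10.6) (array([558.3, -36.8]), array([34.3, 16.1]), 11.6) 64.26890719618427
 roof 398 (array([544.7,  24.8]), array([105.2, 137.9]), 9.4) 54.924437238990265
top (np.int64(170), np.int64(264)) [ 28  22 159] [419. 232.   4.]
top jig 0 (array([0., 0.]), array([0., 0.]), 0.0)
 plate (array([0., 0.]), array([0., 0.]), 0.0) nan
 bridge 0 (array([0., 0.]), array([0., 0.]), 0.0) nan
 case 2922 (array([550.9,   5.9]), array([109. , 167.7]), 9.6) (array([550.9,   5.9]), array([108.9, 167.7]), 9.6)
 pull 82 (array([559.6, -37.9]), array([36.1, 13.9]), 9.0) (array([559.6, -37.9]), array([36.1, 13.9]), 9.0) 64.92538584663419
 roof 312 (array([542.,  53.]), array([107.2,  67.5]), 9.0) 54.71675126502862
  return _methods._mean(a, axis=axis, dtype=dtype,
  ret = ret.dtype.type(ret / rcount)
```

```bash
python3 - <<'E'
from h import *
c0=dict(np.load("top0.npz")); P0=cloud(c0); s0=P0[228,160]; print(s0)
for n in("scene","top"):
    c=dict(np.load(n+"0.npz")); P=cloud(c); X,Y,Z=P[...,0],P[...,1],P[...,2]
    D=np.hypot(X-s0[0],Y-s0[1])
    j=comp((Z>8)&(Z<48)&(c["range_z"]>0)&(D<190),seedpix(P,s0))
    print(n,"jig",j.sum(),rect(P[j]))
    m=j&(Z<18);print(" plate",rect(P[m]),np.median(Z[m]))
    m=j&(Z>35)&(Z<41);print(" bridge",m.sum(),rect(P[m]),np.median(Z[m]))
E
python3 - <<'E'
from workcell import *
import numpy as np
for yaw in (9.5,99.5,-80.5,189.5):
    a=np.radians(yaw);R=np.array([[np.cos(a),np.sin(a),0],[np.sin(a),-np.cos(a),0],[0,0,-1]])
    print(yaw,[None if q is None else np.round(q,2) for q in (inverse_kinematics(p,R) for p in ([559,-37.5,60],[415,-350,60],[550,0,20],[520,200,30]))])
E
```

```text
[510.33364833 260.76947674  12.2179629 ]
scene jig 3658 (array([536.2, 292.2]), array([159.1, 108.7]), 74.5)
 plate (array([536.2, 292.2]), array([159.1, 108.7]), 74.5) 13.040175890004093
 bridge 777 (array([545.4, 323.3]), array([44. , 98.7]), 74.4) 37.214398537020884
top jig 2488 (array([537.3, 291.7]), array([157.7, 108. ]), 74.5)
 plate (array([537.3, 291.7]), array([157.7, 108. ]), 74.5) 13.371599614174215
 bridge 536 (array([547. , 323.6]), array([45.7, 99.7]), 74.9) 37.57541861232198
9.5 [array([-0.46,  0.77,  0.62,  1.92, -0.7 ,  0.68, -0.81]), array([ 0.22,  0.72,  0.53,  1.96, -0.62,  0.62, -0.25]), array([-0.48,  0.81,  0.54,  1.95, -0.75,  0.59, -0.84]), array([-0.78,  0.77,  0.44,  1.93, -0.57,  0.57, -1.36])]
99.5 [array([-0.26,  0.69,  0.31,  1.91, -0.35,  0.6 ,  0.45]), array([ 0.4 ,  0.67,  0.27,  1.95, -0.31,  0.56,  1.05]), array([-0.29,  0.74,  0.25,  1.94, -0.36,  0.5 ,  0.38]), array([-0.6 ,  0.72,  0.17,  1.92, -0.23,  0.52, -0.1 ])]
-80.5 [array([-0.74,  1.14,  1.22,  1.93, -1.25,  1.11, -1.94]), array([-0.12,  1.13,  1.22,  1.98, -1.26,  1.1 , -1.28]), array([-0.74,  1.06,  1.  ,  1.96, -1.21,  0.9 , -2.03]), array([-0.17,  0.74, -0.43,  1.9 ,  0.51,  0.62,  2.39])]
189.5 [array([-0.01,  0.66, -0.04,  1.9 ,  0.04,  0.59,  1.66]), array([ 0.51,  0.65,  0.11,  1.95, -0.13,  0.55,  2.45]), array([-0.05,  0.72, -0.08,  1.93,  0.11,  0.5 ,  1.53]), array([-0.41,  0.71, -0.09,  1.91,  0.12,  0.53,  1.16])]
```

```bash
cat > g.py <<'E'
from workcell import *
from h import *
from scipy.spatial.transform import Rotation as Ro
def tool(yaw):
    a=np.radians(yaw);return np.array([[np.cos(a),np.sin(a),0],[np.sin(a),-np.cos(a),0],[0,0,-1]])
def frame(yaw): return Ro.from_euler("z",yaw,degrees=True).as_matrix()
C0=np.array([550.5,7,0.]);CY=99.5;CR=frame(CY)
J0=np.array([536.8,292,0.]);JY=74.5;JR=frame(JY)
def st(l=""):
    s=read_state();print(l,round(s["time"],1),np.round(s["eef_pos"],1),"gap",round(s["finger_gap"],1),"F",np.round(s["ft_force"],1),"gf",np.round(s["gripper_force"],1));return s
def snap(tag):
    for n in("scene","top"):
        c=camera(n);cv2.imwrite(f"pics/{n}{tag}.png",c["image"]);np.savez(f"{n}{tag}.npz",**c)
E
python3 - <<'E'
from g import *
T=tool(CY); p=np.array([559,-37.5,0.])
movep(p+[0,0,140],T);st()
print(movel(p+[0,0,49],max_speed=120,guard=15));st()
clamp();s=st("clamp")
# tilt about the rear end
e=np.array(s["eef_pos"]); piv=C0+CR@[76,0,40]
def tl(deg,d=0,up=0):
    Q=Ro.from_rotvec(np.radians(deg)*CR[:,1]).as_matrix()
    return piv+Q@(e-piv)+CR@[-d,0,up],Q@np.array(s["tool_rot"])
a=tl(3.0); print(a[0]-e)
movel(*a,max_speed=20,guard=25);st("up")
snap("1")
E
```

```text
2.6 [559.2 -36.5 140. ] gap 85.3 F [ 0.9  0.6 -0.7] gf 0.0
False
 3.5 [559.4 -37.6  49.6] gap 85.3 F [0.7 0.6 0. ] gf 0.0
clamp 4.0 [559.3 -37.4  49.7] gap 38.7 F [-2.1  1.6 12.9] gf 59.7
[-0.11132645  0.66526066  6.33356644]
up 4.5 [559.1 -36.6  56. ] gap 38.5 F [ 0.3  0.3 -0.6] gf 60.5
```

Run:
```python
import cv2
a=cv2.imread("pics/scene1.png");cv2.imwrite("pics/c1.png",cv2.resize(a[150:270,190:350],None,fx=4.5,fy=4.5,interpolation=cv2.INTER_CUBIC))
```

```text
(no output)
```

View pics/c1.png

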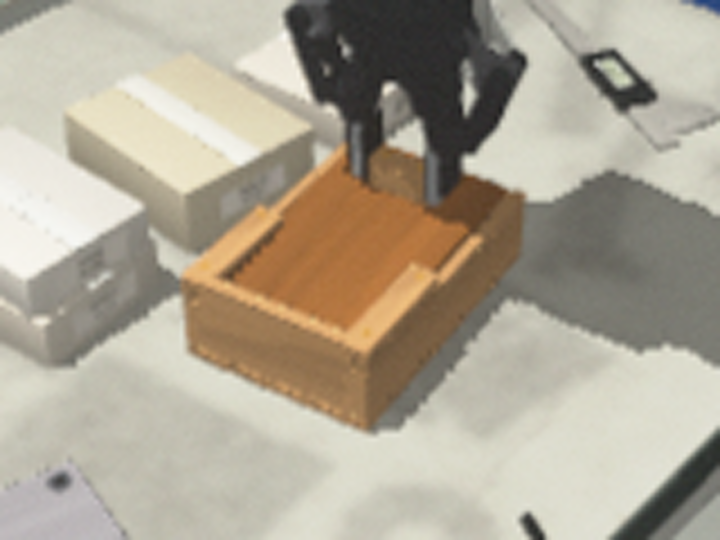

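The lid's mouth end is raised beside the right guide (≈480,240) and the rear is still under the grooves. Next I draw it out.

Run:
```python
from g import *
s=st(); e=np.array(s["eef_pos"])
hit=movel(e+CR@[-40,0,0.3],max_speed=60,guard=20);st(f"d40 {hit}")
if not hit:
    hit=movel(e+CR@[-78,0,1.5],max_speed=60,guard=20);st(f"d78 {hit}")
if not hit:
    movel(e+CR@[-80,0,75],max_speed=120);st("up")
    snap("2")
```

```text
4.6 [559.1 -36.8  56. ] gap 38.4 F [ 0.2 -0.1 -0.3] gf 60.5
d40 False 5.4 [565.6 -76.   56.2] gap 38.5 F [-0.2 -0.  -1.4] gf 60.5
d78 False 6.2 [ 571.9 -113.5   57.4] gap 38.8 F [ 0.6 -0.1 -1.2] gf 60.5
up 7.0 [ 572.  -115.4  130.4] gap 38.5 F [-0.2  0.6 -1.1] gf 60.5
```

Run:
```python
from g import *
p=np.array([415,-350,0.])
movep(p+[0,0,110],tool(90));st()
movel(p+[0,0,20],max_speed=120)
h=movel(p+[0,0,6],max_speed=20,guard=4);s=st(f"down {h}")
open_gripper();st("open")
movel(np.array(s["eef_pos"])+[0,0,120],max_speed=200)
snap("3")
c=dict(np.load("top3.npz"));P=cloud(c);X,Y,Z=P[...,0],P[...,1],P[...,2]
hsv=cv2.cvtColor(c["image"],cv2.COLOR_BGR2HSV)
wood=(hsv[...,0]>3)&(hsv[...,0]<22)&(hsv[...,1]>90)&(c["range_z"]>0)
l=wood&(Y<-150)&(Y>-450)&(X<520)&(X>300);print("lid",l.sum(),rect(P[l]),np.percentile(Z[l],[5,50,95]))
a=c["image"];cv2.imwrite("pics/c3.png",cv2.resize(a[170:290,220:450],None,fx=3.4,fy=3.4,interpolation=cv2.INTER_CUBIC))
```

```text
8.2 [ 416.2 -348.9  109.9] gap 38.1 F [ 1.   0.3 -1.2] gf 60.5
down True 9.6 [ 415.1 -350.     9.7] gap 38.3 F [-2.   1.7 11.9] gf 62.0
open 10.1 [ 414.9 -349.8    9.4] gap 85.5 F [ 0.5 -0.8  0.5] gf 0.0
lid 2218 (array([ 415.3, -304.1]), array([152.,  94.]), 89.5) [ 1.54414895  4.84956553 19.3166312 ]
```

View pics/c3.png

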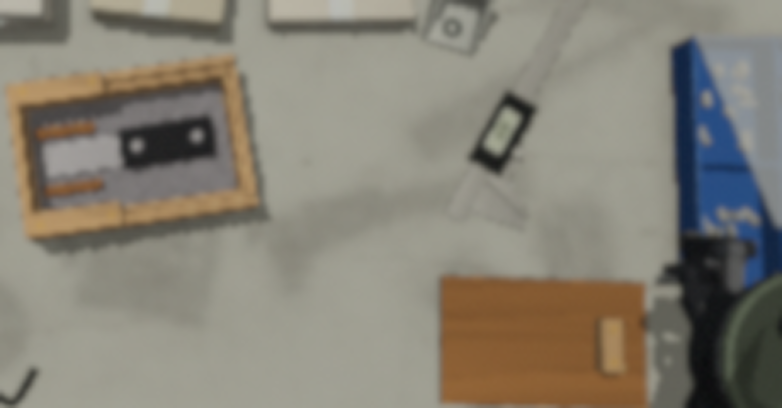

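The lid lies flat in its zone, pull up. The gauge is in the open case with its black handle at ≈(168,143) and blade at ≈(80,155), between the orange blocks.

Run:
```python
from g import *
for n in("top","scene"):
    c=dict(np.load(n+"3.npz"));P=cloud(c);v=c["image"].max(-1)
    L=(P-C0)@CR
    ins=(abs(L[...,0])<74)&(abs(L[...,1])<40)&(L[...,2]<36)&(c["range_z"]>0)
    m=ins&(v<60)&(L[...,2]>15)
    # fill screws via hull
    pix=np.argwhere(m)[:,::-1]; R=rays(c,pix,24.0)
    print(n,m.sum(),"cloud",rect(P[m]),"ray",rect(R),"z",np.median(P[m][:,2]), "case frame ctr",((np.r_[rect(R)[0],0]-C0)@CR).round(1), [np.percentile(((R-C0)@CR)[:,i],[1,99]).round(1) for i in(0,1)])
    b=ins&(v>140)&(L[...,2]>10)&(L[...,2]<18)&(L[...,0]>15)&(abs(L[...,1])<16)&(np.ptp(c["image"].astype(int),axis=-1)<25)
    print(" blade",b.sum(),rect(P[b]))
```

```text
top 241 cloud (array([558.2, -19.5]), array([27.5, 68.1]), 10.7) ray (array([557.8, -19.4]), array([28. , 67.9]), 10.7) z 23.229064035413558 case frame ctr [-27.2  -2.8   0. ] [array([-60.2,   5.8]), array([-16.7,  10.9])]
 blade 162 (array([547.6,  47.1]), array([23.1, 49.7]), 10.8)
scene 190 cloud (array([556.5, -17.8]), array([27.7, 70.8]), 12.0) ray (array([554.1, -15.8]), array([30.3, 75.4]), 11.7) z 22.689894685114155 case frame ctr [-23.1   0.2   0. ] [array([-59.7,  13.6]), array([-16. ,  15.7])]
 blade 45 (array([549.9,  31.6]), array([22.1, 17.4]), 13.2)
```

The gauge sits so close to the mouth wall that the open finger at its handle end would hardly fit. I'll first drag it a few millimetres towards the rear, pressing lightly on the handle with closed fingers, then re-measure.

```bash
cat > gm.py <<'E'
from g import *
def gauge(tag):
    c=dict(np.load("top"+tag+".npz"));P=cloud(c);v=c["image"].max(-1);L=(P-C0)@CR
    ins=(abs(L[...,0])<74)&(abs(L[...,1])<40)&(L[...,2]<36)&(c["range_z"]>0)
    m=ins&(v<60)&(L[...,2]>15); R=rays(c,np.argwhere(m)[:,::-1],24.0); r=rect(R)
    print("handle",m.sum(),r,"case",((np.r_[r[0],0]-C0)@CR).round(1))
    # case outline in the same view: cavity ends seen along the axis
    return r
E
python3 - <<'E'
from gm import *
T=tool(190); p=np.array([557.6,-18.8,0])
clamp()
movep(p+[0,0,110],T);st()
movel(p+[0,0,35],max_speed=120)
h=movel(p+[0,0,20],max_speed=15,guard=6);s=st(f"touch {h}")
e=np.array(s["eef_pos"]); d=frame(100)@[1,0,0]
movel(e+7*d+[0,0,-0.5],max_speed=20);st("drag")
movel(e+7*d+[0,0,60],max_speed=150)
q=np.array(read_state()["eef_pos"]);movel(q+[-60,-170,60],max_speed=200)
open_gripper();snap("4");gauge("3");gauge("4");st()
E
```

```text
13.1 [557.4 -20.3 110. ] gap -0.1 F [ 0.8 -0.5 -0.2] gf 0.0
touch True 14.6 [557.6 -18.8  24.1] gap 0.0 F [-1.7 -1.  11.3] gf 5.7
drag 15.1 [557.1 -12.9  24.1] gap -0.2 F [-0.1 -5.9 10.1] gf 5.5
handle 241 (array([557.8, -19.4]), array([28. , 67.9]), 10.7) case [-27.2  -2.8   0. ]
handle 232 (array([557.4, -13.5]), array([27.4, 67. ]), 10.0) case [-21.4  -3.4   0. ]
 17.6 [ 496.1 -181.9  143.6] gap 85.5 F [ 1.   0.8 -0.5] gf 0.0
```

The drag moved it 6 mm, so there is now clearance at both ends. Next is the lengthwise grasp.

Run:
```python
from g import *
T=tool(190); d=frame(100)@[1,0,0]; p=np.array([557.4,-13.5,0])+3.6*d
movep(p+[0,0,110],T)
movel(p+[0,0,45],max_speed=150)
h=movel(p+[0,0,8],max_speed=35,guard=6);st(f"in {h}")
if not h:
    clamp();st("clamp");e=np.array(read_state()["eef_pos"])
    movel(e+[0,0,25],max_speed=50);st("lift");movel(e+[0,0,110],max_speed=150);s=st("lift")
    snap("5")
    c=cv2.imread("pics/scene5.png");cv2.imwrite("pics/c5.png",cv2.resize(c[120:270,180:360],None,fx=4,fy=4,interpolation=cv2.INTER_CUBIC))
```

```text
in False 20.2 [556.9  -9.9   8.2] gap 85.4 F [1.1 0.1 0.5] gf 0.0
clamp 20.5 [557.  -10.1   8.8] gap 69.6 F [-4.1 -0.  13. ] gf 64.6
lift 21.2 [557.  -10.1  33.8] gap 69.9 F [ 0.1 -0.5 -1. ] gf 68.1
lift 21.9 [556.6 -10.1 118.1] gap 70.0 F [ 0.7  0.2 -1.7] gf 68.2
```

View pics/c5.png

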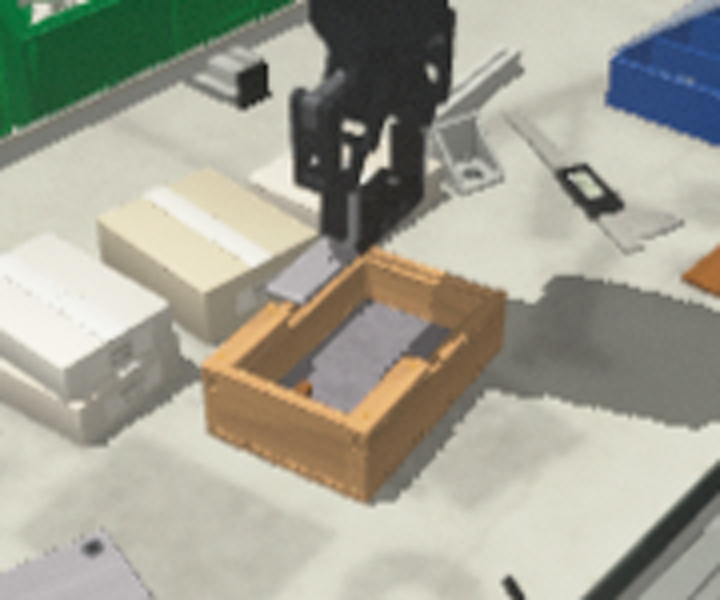

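The gauge is held level, with its blade pointing to +case-x at ≈(305,270) in the crop. I'll set it on the jig's bare plate, just short of the throat.

Run:
```python
from g import *
p=J0+JR@[-88,0,0]
movep(p+[0,0,118],tool(JY+90));st()
movel(p+[0,0,24],max_speed=120)
h=movel(p+[0,0,11],max_speed=15,guard=4);s=st(f"down {h}")
open_gripper()
e=np.array(s["eef_pos"]);movel(e+[0,0,90],max_speed=200)
movel(e+[-60,-130,130],max_speed=250)
snap("6");st()
for n in("top","scene"):
    c=dict(np.load(n+"6.npz"));P=cloud(c);v=c["image"].max(-1);L=(P-J0)@JR
    m=(v<60)&(c["range_z"]>0)&(L[...,2]>18)&(L[...,2]<36)&(L[...,0]<-25)&(L[...,0]>-150)&(abs(L[...,1])<40)
    R=(rays(c,np.argwhere(m)[:,::-1],30.)-J0)@JR
    print(n,m.sum(),"jig frame",rect(L[m]),rect(R),np.median(L[m][:,2]))
    b=(L[...,0]>-48)&(L[...,0]<2)&(abs(L[...,1])<30)&(L[...,2]>17.2)&(L[...,2]<24)&(v>90);print(" blade",b.sum(),rect(L[b]))
    m=(c["range_z"]>0)&(L[...,2]>35)&(L[...,2]<41)&(abs(L[...,0]-32)<40)&(abs(L[...,1])<70);print(" bridge",rect(L[m]))
c=cv2.imread("pics/top6.png");cv2.imwrite("pics/c6.png",cv2.resize(c[170:270,90:300],None,fx=3.8,fy=3.8,interpolation=cv2.INTER_CUBIC))
```

```text
22.9 [513.3 206.4 117.6] gap 69.9 F [ 0.8 -0.4 -1.1] gf 68.2
down True 24.4 [513.2 207.2  14.8] gap 70.1 F [-0.9 -1.1  8.3] gf 69.2
 26.2 [453.3  78.1 144.3] gap 85.5 F [-0.8  0.6  0.1] gf 0.0
top 0 jig frame (array([0., 0.]), array([0., 0.]), 0.0) (array([0., 0.]), array([0., 0.]), 0.0) nan
 blade 93 (array([-16.2,  -4.5]), array([45.4, 29.6]), 38.1)
 bridge (array([33.4, -1.3]), array([45.3, 99.5]), 0.5)
scene 316 jig frame (array([-87. ,   0.8]), array([70.7, 29.4]), 0.2) (array([-86. ,   5.4]), array([35.8, 71.8]), 89.7) 28.72779213108288
 blade 236 (array([-23.1,  -0.9]), array([49.7, 25.7]), 0.3)
 bridge (array([32.4, -0.9]), array([ 44.1, 102.1]), 0.1)
  return _methods._mean(a, axis=axis, dtype=dtype,
  ret = ret.dtype.type(ret / rcount)
```

View pics/c6.png

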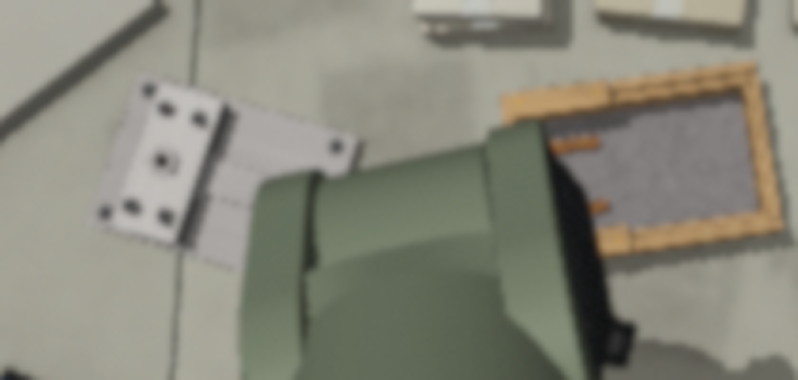

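The arm hides the handle in the top view. The scene depth puts it at jig (-87, 0.8), yaw 0.2°, with the blade on the axis just short of the bridge. I'll regrip it crosswise and slide it in.

Run:
```python
from g import *
def jp(x,z): return J0+JR@[x,-0.6,z]
movep(jp(-78,120),tool(JY));st()
movel(jp(-78,50),max_speed=150)
h=movel(jp(-78,18),max_speed=50,guard=8);st(f"down {h}")
if not h:
    clamp();s=st("clamp")
    z=18.6
    h=movel(jp(-60,z),max_speed=40,guard=10);st(f"a {h}")
    if not h:
        h=movel(jp(-22,z),max_speed=40,guard=10);st(f"b {h}")
    if not h:
        h=movel(jp(-10,z),max_speed=15,guard=10);s=st(f"c {h}")
    e=(np.array(read_state()["eef_pos"])-J0)@JR;print(e.round(1))
```

```text
27.6 [516.4 216.4 119.9] gap 85.7 F [-0.6 -0.  -0.1] gf 0.0
down False 29.0 [516.6 216.6  18.1] gap 85.4 F [-0.9 -0.5 -0.5] gf 0.0
clamp 29.5 [516.6 216.8  18.4] gap 28.1 F [-1.9 -1.3  8.6] gf 58.8
a True 29.9 [520.7 232.3  18.5] gap 28.4 F [0.6 4.7 6. ] gf 59.9
[-61.8  -0.5  18.5]
```

Run:
```python
from g import *
def jp(x,z): return J0+JR@[x,-0.6,z]
for x,g,v in((-50,18,30),(-24,18,35),(-8,12,12)):
    h=movel(jp(x,18.9),max_speed=v,guard=g);s=st(f"{x} {h}");print(((np.array(s["eef_pos"])-J0)@JR).round(1),(JR.T@s["ft_force"]).round(1))
    if h:break
snap("7")
c=cv2.imread("pics/scene7.png");cv2.imwrite("pics/c7.png",cv2.resize(c[210:340,110:270],None,fx=4.5,fy=4.5,interpolation=cv2.INTER_CUBIC))
```

```text
-50 False 30.5 [523.9 243.6  18.8] gap 28.4 F [ 0.3 -0.6 -1.5] gf 59.2
[-50.1  -0.5  18.8] [-0.5 -0.5 -1.5]
-24 False 31.4 [530.9 268.5  18.9] gap 28.4 F [ 0.6 -1.1 -0.2] gf 59.2
[-24.3  -0.6  18.9] [-0.9 -0.9 -0.2]
-8 True 32.3 [533.  276.6  18.5] gap 28.3 F [-1.3 -1.3  7.1] gf 60.2
[-15.8  -0.5  18.5] [-1.6  0.9  7.1]
```

View pics/c7.png

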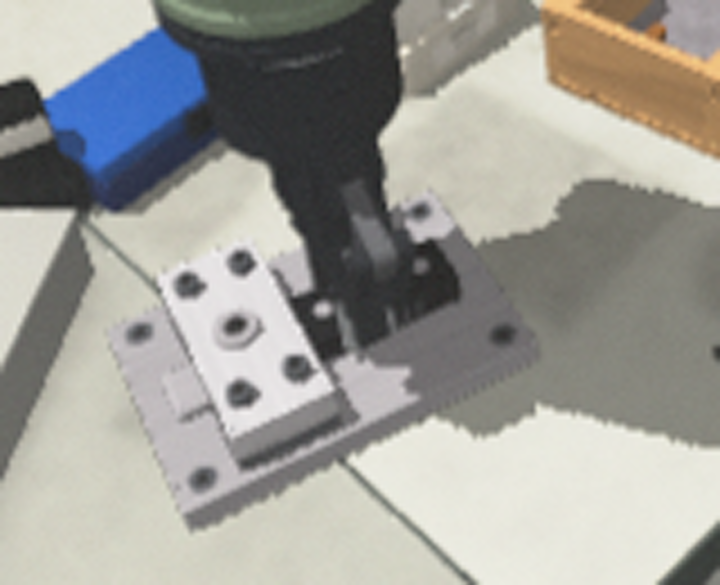

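The blade shows behind the bridge (≈185,390) and the shoulder looks to be up against the front face. I'll give it one confirming push, release, retreat and check.

Run:
```python
from g import *
e=np.array(read_state()["eef_pos"])
h=movel(e+JR@[3,0,0],max_speed=10,guard=15);s=st(f"push {h}");print(((np.array(s["eef_pos"])-J0)@JR).round(1),(JR.T@s["ft_force"]).round(1))
open_gripper();e=np.array(s["eef_pos"])
movel(e+[0,0,60],max_speed=80);movel(e+[0,0,200],max_speed=250)
movep([420,-60,260],tool(90));wait(0.3);st()
snap("8")
for n in("top","scene"):
    c=dict(np.load(n+"8.npz"));P=cloud(c);v=c["image"].max(-1);L=(P-J0)@JR
    m=(v<60)&(c["range_z"]>0)&(L[...,2]>20)&(L[...,2]<36)&(L[...,0]<12)&(L[...,0]>-100)&(abs(L[...,1])<25)
    print(n,m.sum(),rect(L[m]),np.median(L[m][:,2]))
    m=(c["range_z"]>0)&(L[...,2]>35)&(L[...,2]<41)&(abs(L[...,0]-32)<40)&(abs(L[...,1])<70);print(" bridge",rect(L[m]))
t=cv2.imread("pics/top8.png")[170:310,90:450];s=cv2.imread("pics/scene8.png")[210:340,110:330]
cv2.imwrite("pics/c8.png",np.vstack([cv2.resize(t,(720,280)),cv2.resize(s,(540,319))[:, :540] if 0 else cv2.copyMakeBorder(cv2.resize(s,(540,319)),0,0,0,180,0)]))
```

```text
push True 32.6 [533.1 276.8  18.5] gap 27.9 F [-1.1 -0.6  7.5] gf 60.4
[-15.7  -0.5  18.5] [-0.9  0.9  7.5]
 36.5 [420.2 -59.7 259.9] gap 85.5 F [ 0.5 -0.6 -0.5] gf 0.0
top 212 (array([-25. ,  -0.4]), array([71. , 27.1]), 0.7) 29.5636262038376
 bridge (array([33.6, -1.4]), array([45.3, 99.9]), 0.5)
scene 393 (array([-27. ,   1.5]), array([67.8, 29.1]), 0.1) 28.686742518029973
 bridge (array([32.4, -1.6]), array([ 44.1, 101.9]), 0.2)
```

View pics/c8.png

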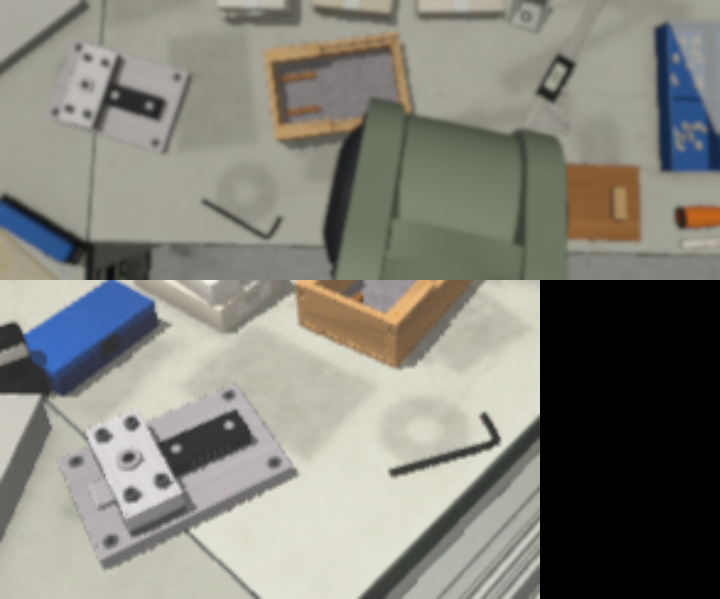

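The gauge lies straight, its handle against the bridge front and its tip showing behind it. The lid is flat with the pull up, and the caliper and bracket are where they were. I'm handing it in.

```bash
python3 -c "
from workcell import *
print(finish_job())"
```

```text
the job is handed in; nothing more can be done
None
```

The job is handed in at about 37 s of robot time: the lid is flat on the bench with its pull up, the gauge's blade is fully in the jig's throat with its shoulder against the bridge, and the caliper and bracket were left alone.

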